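# Wedge a rocking burette stand

## Robot

A 6-joint arm with a two-finger parallel gripper is mounted at the origin on the work surface. World frame = base frame: x ahead of the robot, y to its left, z up, the work surface at z = 0. Lengths are in mm, angles in rad, forces in N, time in s.
With the tool pointing down it reaches from about 300 to 775 mm from the base axis. Payload 14.6 kg.
Tool frame: the origin (TCP) lies midway between the tips of the shut fingers; the grasp point (between the pads) lies 19 mm behind it; x points along the fingers, z is the direction in which the jaws open and shut, and the axes are right-handed (so a half turn about x gives the same grasp; the last joint's range is limited). The gripper opens to 94 mm and grips with 3 to 60 N. Pads are 16 mm wide; open, the fingers measure 119 mm over their backs; the gripper's body (75 mm by 177 mm) begins 78 mm behind the grasp point.
Start: joints at [-1.397, 0.3, 1.521, -0, 1.321, -0.067], TCP at [131.157, -534.123, 205.446] pointing down, gripper open.
Joint ranges: [-3.03, 3.03], [-0.79, 2.21], [0.23, 2.52], [-1.04, 4.18], [0, 3.07], [-2.55, 2.55]. Speed limits (rad/s): [2.22, 2.22, 2.57, 3.14, 3.14, 3.14].

## Interface

Orientations are given as [roll, pitch, yaw] about the fixed x, y, z axes, in that order (R = Rz(yaw) Ry(pitch) Rx(roll)).
In Python, from cell import * gives the robot as it stands.
- The arm moves only by the tool play_rows, never from a script. Its argument "motion" is one flat list of numbers, 7 for each row, row after row: the turn, a rotation vector about the tool's x, y, z in rad, then the shift along the tool's x, y, z in m, then the closure, from -1 (fully open) to 1 (shut), so that 0 is half open. In form: [rx, ry, rz, x, y, z, fingers, rx, ry, rz, x, y, z, fingers, ...]. A call has 1 to 20 rows; each row shifts and turns the pose as measured when the row begins, along the tool's axes as they then stand; what a row does not reach is not made up. A row lasts 1/10 s, in which the tool goes at most 50 mm and 8.59 degrees, less where a joint would pass 70% of its speed; a pose out of reach is approached as far as the arm can. A call with a gripper value outside its range is refused whole. The fingers move at their own pace and stop on an object; "newtons" is the grip in N (left out, the last holds). Time passes only in rows, so rows that do not move let the fingers close. It gives the time, the measured TCP pose, the force and the opening at its end, in the units of the state.
- read_state(): the state, without advancing time (a new reading comes with each control period).
- camera(name): name is "scene" or "side" or "wrist"; returns (picture, depth): 480x640x3 uint8, blue, green, red; 480x640 float32, mm along the optical axis (not along the pixel's ray), 0 where there is no reading.
- camera_params(name): a dict with "fx", "fy", "cx", "cy" (pixels), "T" (4x4, takes a point from camera to world coordinates). Camera axes: x right, y down, z forward; pixel columns grow to the right and rows downward; lengths in mm; the calibration is good to about 2 mm. A picture is of the moment at which its call begins: read the wrist's pose just before it. camera_params takes no time and is no camera call; for the wrist camera it gives the pose at the moment of the call.
- sign_off(): hands the job in, once; it reports no verdict.
Trained networks look in the newest picture that a camera, given by its name, has taken for a name from the list of things; names that differ only in an ending like _2 or _b are one class to them, and where a whole thing is asked for, a point or a joint stands for the part that bears it (a point fixed in the world has none). Each returns a list of dicts, best first, with "conf" (0 to 1); they miss things now and then, are a little off and sometimes report something else, mostly with a low value. They report only what shows in the picture. A call takes as long as a camera call. They do not tell look-alikes from the thing itself.
- masks_of(camera, name): "region" (480x640 bool, what is visible of it).
- place_of(camera, name): "at" ([x, y, z] in mm, in the coordinates of the camera as it stood for that picture, good to about 4 mm: a listed point, or the origin of a listed thing).
The state is a dict: "clock": time; "joints": joint angles; "qd": joint speeds; "effort": joint torques, N m; "eef_pos": TCP position; "eef_rot": TCP orientation; "wrist_force": force on the tool from outside, world axes, zero at the start; "moment": the same for the moment, N m; "finger_gap": finger opening in mm.
Only numpy, scipy, OpenCV 4.12 (cv2) and the standard library are available. Lean on these libraries where they do the work, as an engineer would, in place of code of your own. Each camera call takes 0.05 s, during which the arm holds its last target.

## Task

The burette stand rocks because one of its four feet, the corner foot nearest the wooden wedge, has lost its rubber pad and is too short. Push the wedge along the bench with the fingertips, thin end first, under that short foot until the stand has come up level and no longer rocks, then leave it. Only push the wedge: do not pick it up, do not touch the stand, and leave everything else where it is.

Things in the scene. Friction and masses are not known exactly. Their poses are not given: they have to be found in the camera images.
- wedge: Loose plain wooden wedge 100 mm long, 50 mm wide, 60 g, lying on its flat underside. Origin: centre of the underside, on the bench; +x points from the upright, 20 mm high back face (x = -50 mm) to the thin tip (x = +50 mm, 1.5 mm high), the top being a straight slope; sides upright at y = -25 and +25 mm. Centre of mass about 15 mm behind the origin. Friction about 0.6 on bench and fingers.
- wedge_tip (a point): Middle of the wedge's thin edge, on its underside. At the start 20 to 75 mm short of the stud as measured along the stand's x, the wedge up to 45 mm out of line with the stud sideways and up to 0.35 rad askew, on the robot's side of the stand.
- burette_stand: Stand with a blue cast base 240 (x) by 170 mm (y), underside 26 and top 46 mm above the bench when level; 1.8 kg. Origin on the bench under its middle; +x along the long side, away from the robot, y to the left, z up; these axes do not tilt. It rests on feet at (-100,-65) and (100,65) mm, which never slide, and rocks about the line through them. Short foot at (-100,65), the near left corner.
- rod (a point): Foot of the stand's 13 mm upright rod, at (45,58) mm in the stand's axes, 46 mm above the bench. The rod is 0.50 m tall and carries at 0.36 m a white clamp with two glass burettes, 75 mm to either side (y) of the rod, reaching from 0.13 to 0.50 m height.
- stud (a point): Lowest point of the short foot: a bare steel stud, round end of 18 mm radius, resting on the bench at the start, 8 mm above it when level. The wedge's tip slides under it; simplest is along the stand's +x. It may bear anywhere on the wedge's width. The stand is level when the wedge's tip is about 35 mm past the stud's centre; there the wedge jams.
- rock (a joint): Lean of the stand onto its short foot, rad: about 0.073 at the start, 0 when level, where the opposite foot lands on the bench as a hard stop and the push needed rises sharply. A brief push of up to 17 N gets the tip under the stud, then 2 to 10 N lifts it; friction holds the wedge when it is let go.
- weighing_jar: Bystander: small glass jar, 44 mm across, 50 mm high, left of the wedge. Origin at the centre of its underside (so for all bystanders).
- spacer_block: Bystander: flat wooden block 70 x 30 x 16 mm without taper, left of the stand.
- beaker: Bystander: open glass beaker, 62 mm across, 72 mm high, right of the wedge.
- reagent_bottle: Bystander: amber bottle, 70 mm across, 160 mm high, far left.
- mortar: Bystander: white ceramic bowl, 100 mm across, 55 mm high, far right.
- spatula: Bystander: lab spatula 190 mm long, lying on the right.
- squat_jar: Bystander: white plastic jar, 72 mm across, 85 mm high, far right.
Mind the look-alikes: they are no part of the job. Leave any turquoise look-alike of the wedge alone.

How it is judged:
By the outcome, as a careful person would: the job done as asked, in the order asked, and still so for the second after the job is handed in, with the robot touching nothing.
It also fails if it takes over 54 s, if anything falls off the work surface, if the arm or the gripper's body presses on something with over 40 N, if the wrist force passes 120 N, or if a joint passes its speed limit or range.

## Working session

There is one attempt and no reset: what is moved stays moved. The work goes in short steps, Python scripts to look and compute and a tool call to move; the robot and the scene stay as the last step left them, time stands still between calls to the robot, and variables do not carry over. Pictures are saved under pics/ and viewed, and the job is handed in when it is done.

Besides the shell and the picture viewer there is one more tool, called after ">>>" by a JSON object that holds its "name" and its "arguments". play_rows: Moves the arm, as the interface text tells. Its arguments: {"type":"object","properties":{"motion":{"type":"array","items":{"type":"number"}},"newtons":{"type":"number"}},"required":["motion"]}

```bash
ls; mkdir -p pics; cat > h.py <<'E'
from cell import *
import numpy as np, cv2
def w(cam,p):
    T=np.array(camera_params(cam)["T"]); return (T@np.r_[p,1])[:3]
def cloud(cam,depth):
    P=camera_params(cam); v,u=np.mgrid[0:480,0:640]
    c=np.stack([(u-P["cx"])/P["fx"]*depth,(v-P["cy"])/P["fy"]*depth,depth,np.ones_like(depth)],-1)
    return (c@np.array(P["T"]).T)[...,:3]
E
python3 - <<'E'
from h import *
s=read_state();print(s)
for c in ["scene","side"]:
    im,d=camera(c); cv2.imwrite(f"pics/{c}0.png",im); np.savez(f"{c}0.npz",im=im,d=d,xyz=cloud(c,d))
    for n in ["wedge","wedge_tip","burette_stand","stud","rod"]:
        for r in place_of(c,n): print(c,n,round(r["conf"],2),w(c,r["at"]).round(0))
print(read_state()["clock"])
E
```

```text
pics
{'clock': 0.0, 'joints': array([-1.39660483e+00,  3.00492500e-01,  1.52157265e+00,  6.85615476e-07,
        1.32066471e+00, -6.66009533e-02]), 'qd': array([ 0.00012882, -0.00034801, -0.00126234, -0.00106942, -0.00093645,
        0.00040921]), 'effort': array([ 1.67595554e-04, -5.31812382e+01, -3.52732265e+01,  7.07774330e-02,
        2.44353869e-02, -1.44768687e-04]), 'eef_pos': array([ 131.11307801, -533.88570461,  204.87814712]), 'eef_rot': array([3.07440774, 1.56965912, 1.7444037 ]), 'wrist_force': array([ 0.07448957, -0.40938624,  0.09000041]), 'moment': array([-0.05159115, -0.02056879, -0.02783978]), 'finger_gap': 94.284547981903}
scene wedge 0.92 [590. -74.  -5.]
scene wedge 0.67 [452.  32.  -2.]
scene wedge 0.6 [416. 195.   2.]
scene wedge 0.59 [ 399. -128.   -2.]
scene wedge_tip 0.74 [405. -76.   1.]
scene wedge_tip 0.73 [440. -20.   1.]
scene wedge_tip 0.7 [634. -81.   1.]
scene wedge_tip 0.69 [420. 250.  -1.]
scene burette_stand 0.86 [ 774. -122.   -3.]
scene stud 0.89 [670. -68.  -4.]
scene rod 0.56 [812. -57.  42.]
side wedge 0.9 [450.  31.  -1.]
side wedge 0.89 [588. -74.   2.]
side wedge 0.88 [414. 194.   2.]
side wedge 0.66 [ 399. -127.   -1.]
side wedge_tip 0.92 [636. -84.   1.]
side wedge_tip 0.88 [421. 248.  -0.]
side wedge_tip 0.84 [438. -24.  -1.]
side wedge_tip 0.62 [401. -77.   1.]
side burette_stand 0.79 [ 775. -126.   -3.]
side burette_stand 0.57 [673. -72.   5.]
side stud 0.63 [671. -72.  -0.]
side rod 0.59 [812. -61.  46.]
side rod 0.56 [568. 102.   1.]
side rod 0.42 [673. -74.   2.]
0.6
```

View pics/scene0.png

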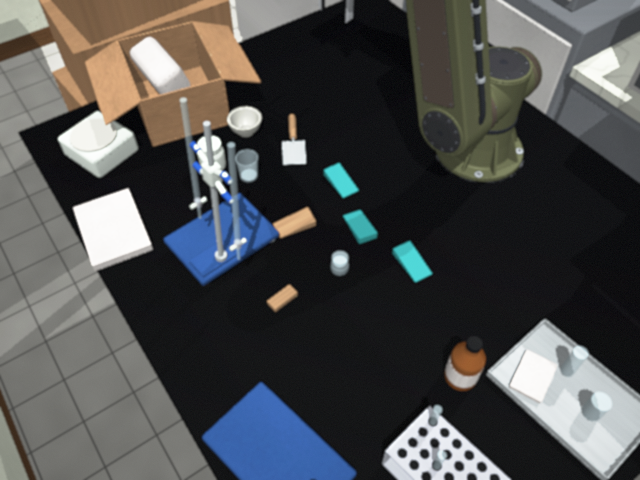

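View pics/side0.png

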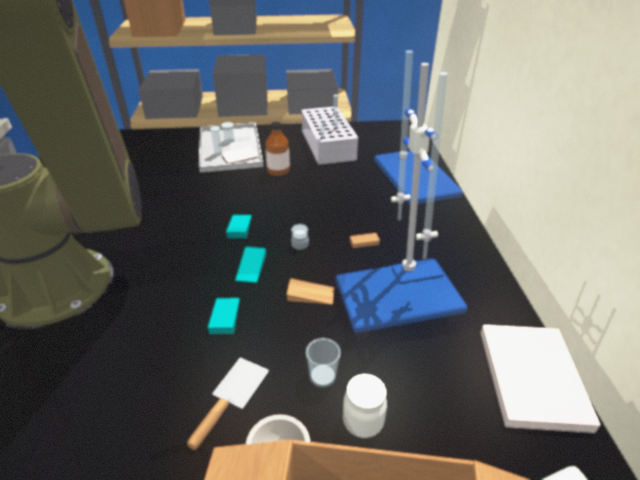

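Wanted: the wooden wedge at scene (296,222), side (311,292). It could be confused with the wooden spacer at scene (283,298) and turquoise wedges at scene (341,180), (360,226) and (412,261). I'll choose the plain wood one by the stand and check it with a crop and the depth data.

```bash
python3 - <<'E'
from h import *
D={}
for c in ["scene","side"]:
    z=np.load(f"{c}0.npz"); xyz=z["xyz"]; im=z["im"]
    x0,y0=(190,140) if c=="scene" else (260,230)
    cv2.imwrite(f"pics/{c}crop.png",cv2.resize(im[y0:y0+140,x0:x0+200],None,fx=4,fy=4,interpolation=cv2.INTER_CUBIC))
    hsv=cv2.cvtColor(im,cv2.COLOR_BGR2HSV)
    near=(abs(xyz[...,0]-588)<75)&(abs(xyz[...,1]+75)<60)
    wood=near&(hsv[...,0]>5)&(hsv[...,0]<25)&(hsv[...,1]>60)&(hsv[...,2]>70)
    p=xyz[wood]; print(c,"wedge n",len(p),p.min(0).round(),p.max(0).round())
    r=cv2.minAreaRect(p[:,:2].astype(np.float32)); print(r, cv2.boxPoints(r).round(0).tolist())
    A=np.c_[p[:,:2]-[588,-75],np.ones(len(p))]; print("slope",np.linalg.lstsq(A,p[:,2],rcond=None)[0])
    blue=(hsv[...,0]>100)&(hsv[...,0]<130)&(hsv[...,1]>120)&(abs(xyz[...,0]-774)<170)&(abs(xyz[...,1]+124)<140)&(xyz[...,2]>15)&(xyz[...,2]<70)
    q=xyz[blue];
    A=np.c_[q[:,:2]-[774,-124],np.ones(len(q))]; k=np.linalg.lstsq(A,q[:,2],rcond=None)[0]
    g=abs(A@k-q[:,2])<6; k=np.linalg.lstsq(A[g],q[g,2],rcond=None)[0]; print("plane",k)
    q=q[abs(A@k-q[:,2])<5]
    r=cv2.minAreaRect(q[:,:2].astype(np.float32)); print("stand",len(q),r,cv2.boxPoints(r).round(0).tolist())
    for n in ["weighing_jar","beaker","spacer_block"]: print(n,[(round(r["conf"],2),w(c,r["at"]).round(0)) for r in place_of(c,n)])
E
```

```text
scene wedge n 784 [ 524. -115.   -9.] [649. -34.  34.]
((585.5709228515625, -77.95344543457031), (77.66632843017578, 117.79207611083984), 81.72827911376953) [[522.0, -108.0], [638.0, -125.0], [649.0, -48.0], [533.0, -31.0]]
slope [-0.08666936  0.11625108  6.66671285]
plane [ 0.05295852 -0.04638133 44.51438485]
stand 3441 ((773.9403686523438, -116.5142822265625), (241.1617889404297, 173.18423461914062), 6.667305946350098) [[644.0, -45.0], [664.0, -217.0], [904.0, -189.0], [884.0, -17.0]]
weighing_jar [(0.64, array([ 416., -336.,    1.])), (0.58, array([573., 108.,  -3.])), (0.36, array([669., -70.,  -2.]))]
beaker [(0.68, array([ 598., -291.,    1.]))]
spacer_block [(0.82, array([740., 100.,  -4.])), (0.38, array([ 775., -122.,   -5.]))]
side wedge n 1054 [ 533. -114.   -4.] [643. -19.  23.]
((588.4979248046875, -67.2694091796875), (79.5714111328125, 111.93877410888672), 78.55331420898438) [[526.0, -95.0], [635.0, -117.0], [651.0, -39.0], [542.0, -17.0]]
slope [-0.10589263  0.01584326  8.15000857]
plane [ 5.69805368e-02 -2.50663269e-02  4.66500045e+01]
stand 5603 ((773.2969970703125, -125.65122985839844), (239.09251403808594, 170.833984375), 7.021481037139893) [[644.0, -55.0], [665.0, -225.0], [902.0, -196.0], [882.0, -26.0]]
weighing_jar [(0.74, array([571., 102.,  -2.]))]
beaker [(0.94, array([ 593., -293.,   -4.]))]
spacer_block [(0.81, array([738., 100.,  -3.])), (0.65, array([671., -71.,  -2.]))]
```

View pics/scenecrop.png

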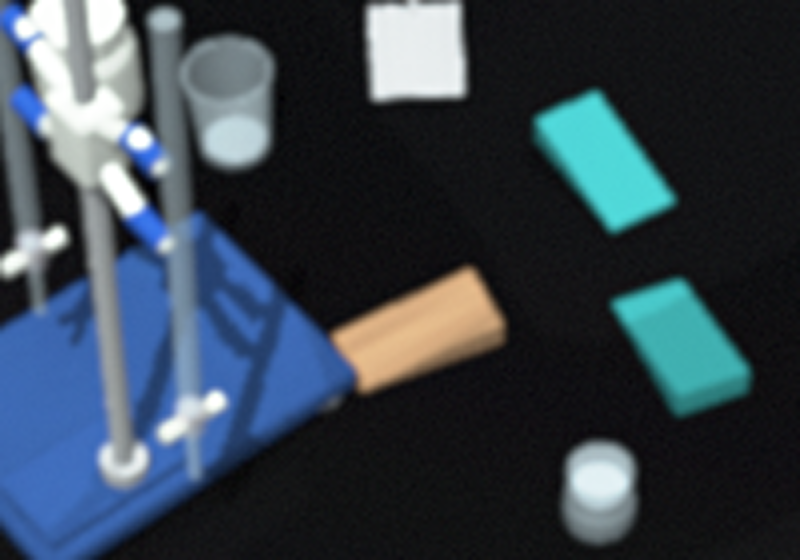

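View pics/sidecrop.png

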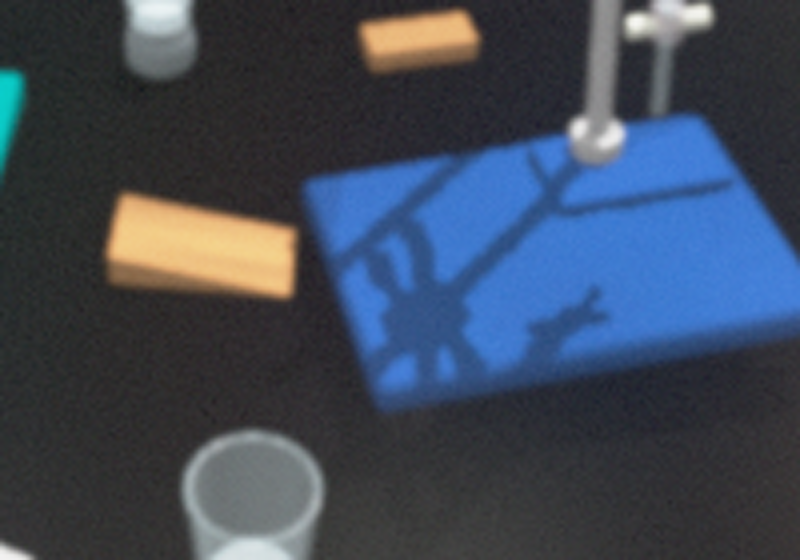

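The crops agree. The plain wood wedge has its thin end toward the stand, at about (589,-74) with yaw about -10°. The stand's yaw is about +7° and the stud is at about (670,-70). Next I'll work out the approach.

```bash
cat >> h.py <<'E'
from scipy.spatial.transform import Rotation as Ro
def R0():
    return Ro.from_euler('xyz',read_state()["eef_rot"]).as_matrix()
def rel(target,yawjaw):
    """tool-frame rotvec & shift(m) to reach TCP target, tool down, jaw axis z at world angle yawjaw"""
    s=read_state();R=R0()
    x=np.array([0,0,-1.]);best=None
    for k in (0,np.pi):
        z=np.array([np.cos(yawjaw+k),np.sin(yawjaw+k),0]);G=np.c_[x,np.cross(z,x),z]
        rv=Ro.from_matrix(R.T@G).as_rotvec()
        if best is None or np.linalg.norm(rv)<np.linalg.norm(best): best=rv
    return best, R.T@(np.array(target)-s["eef_pos"])/1000
E
python3 - <<'E'
from h import *
print(R0().round(3)); T=np.array(camera_params("wrist")["T"]);print("cam in tool",(R0().T@T[:3,:3]).round(2),R0().T@(T[:3,3]-read_state()["eef_pos"]))
print(rel([480,-54,205],np.radians(80)))
E
```

```text
[[ 0.     0.971  0.238]
 [-0.     0.238 -0.971]
 [-1.     0.     0.   ]]
cam in tool [[-0.   -0.24  0.97]
 [ 0.   -0.97 -0.24]
 [ 1.   -0.    0.  ]] [-179.87501292   70.5047104     0.43352672]
(array([ 4.15331743e-01,  5.89393984e-06, -9.43904760e-06]), array([ 0.00045829,  0.45327816, -0.38308228]))
```

>>> {"name": "play_rows", "arguments": {"motion": [0,0,0,0,0.035,-0.0295,0.49,0,0,0,0,0.035,-0.0295,0.49,0,0,0,0,0.035,-0.0295,0.49,0,0,0,0,0.035,-0.0295,0.49,0,0,0,0,0.035,-0.0295,0.49,0,0,0,0,0.035,-0.0295,0.49,0,0,0,0,0.035,-0.0295,0.49,0,0,0,0,0.035,-0.0295,0.49,0,0,0,0,0.035,-0.0295,0.49,0,0,0,0,0.035,-0.0295,0.49,0,0,0,0,0.035,-0.0295,0.49,0,0,0,0,0.035,-0.0295,0.49,0.1384,0,0,0,0,0,0.49,0.1384,0,0,0,0,0,0.49,0.1384,0,0,0,0,0,0.49,0,0,0,0,0,0,0.49], "newtons": 20}}

```text
clock: 2.5
eef_pos: [466.2, -70.4, 206.1]
eef_rot: [1.34, 1.566, -0.419]
wrist_force: [0.0, -0.2, 0.1]
finger_gap: 23.7
```

```bash
python3 - <<'E'
from h import *
c="wrist"
im,d=camera(c);xyz=cloud(c,d); cv2.imwrite("pics/wrist1.png",im); np.savez("w1.npz",im=im,d=d,xyz=xyz)
print({k:camera_params(c)[k] for k in("fx","cx","cy")})
for n in ["wedge","wedge_tip","burette_stand","stud"]:
    for r in place_of(c,n): print(n,round(r["conf"],2),w(c,r["at"]).round(0))
hsv=cv2.cvtColor(im,cv2.COLOR_BGR2HSV)
near=(abs(xyz[...,0]-588)<75)&(abs(xyz[...,1]+75)<60)
wood=near&(hsv[...,0]>5)&(hsv[...,0]<25)&(hsv[...,1]>60)&(hsv[...,2]>60)
p=xyz[wood]; r=cv2.minAreaRect(p[:,:2].astype(np.float32)); print(r, cv2.boxPoints(r).round(0).tolist())
print(rel([480,-54,205],np.radians(80)))
E
```

```text
{'fx': 357.4810388233181, 'cx': 318.460284531073, 'cy': 240.7124155739226}
wedge 0.94 [415. 196.   1.]
wedge 0.84 [ 403. -126.    1.]
wedge 0.61 [591. -78.  -2.]
wedge 0.57 [451.  26.  -2.]
wedge_tip 0.95 [409. -79.  -1.]
wedge_tip 0.92 [647. -87.  -2.]
wedge_tip 0.73 [415. 250.   1.]
wedge_tip 0.69 [443. -24.   2.]
burette_stand 0.72 [ 423. -345.   -2.]
stud 0.65 [669. -71.  -0.]
((580.4959106445312, -72.55915832519531), (53.34813690185547, 119.99449920654297), 79.24348449707031) [[517.0, -88.0], [634.0, -110.0], [644.0, -58.0], [527.0, -35.0]]
(array([-0.00945125,  0.00114721, -0.00471863]), array([ 0.00118015,  0.01058112, -0.01906304]))
```

View pics/wrist1.png

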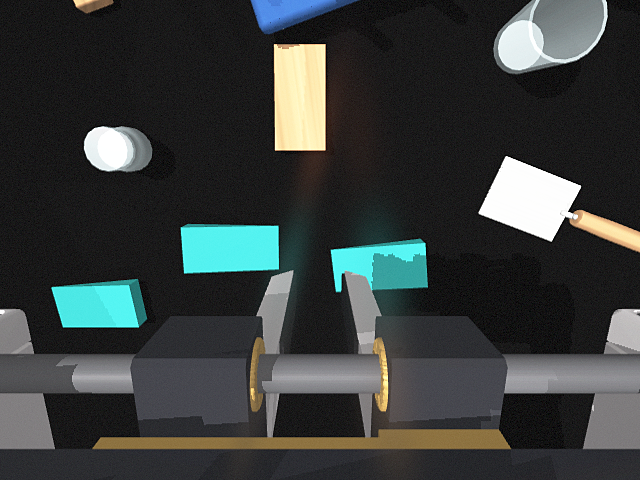

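The wrist picture shows the wedge square in view. Its back edge runs (275,150)-(326,150) and its tip edge (275,44)-(326,44). The corner of the base is at (265,32). I'll project these using the known heights.

```bash
cat >> h.py <<'E'
def pix(cam,u,v,z,P=None):
    P=P or camera_params(cam);T=np.array(P["T"]);r=T[:3,:3]@np.array([(u-P["cx"])/P["fx"],(v-P["cy"])/P["fy"],1]);o=T[:3,3]
    return o+r*(z-o[2])/r[2]
E
python3 - <<'E'
from h import *
z=np.load("w1.npz");im=z["im"]
cv2.imwrite("pics/w1c.png",cv2.resize(im[0:170,210:370],None,fx=3.5,fy=3.5,interpolation=cv2.INTER_CUBIC))
b=[pix("wrist",275,150.5,20),pix("wrist",326,150.5,20)];t=[pix("wrist",275,44,1.5),pix("wrist",326,44,1.5)]
print(np.round(b+t,1)); B=(b[0]+b[1])/2;Tp=(t[0]+t[1])/2
d=(Tp-B)[:2];print("back",B,"tip",Tp,"yaw",np.degrees(np.arctan2(d[1],d[0])),np.linalg.norm(d), np.degrees(np.arctan2(*(b[0]-b[1])[[1,0]]))-90)
E
```

```text
[[ 544.3  -42.2   20. ]
 [ 535.   -92.    20. ]
 [ 643.3  -61.4    1.5]
 [ 634.2 -110.4    1.5]]
back [539.63323089 -67.12274913  20.        ] tip [638.75809271 -85.91220284   1.5       ] yaw -10.733267838270717 100.88994896076336 -10.543661607275169
```

View pics/w1c.png

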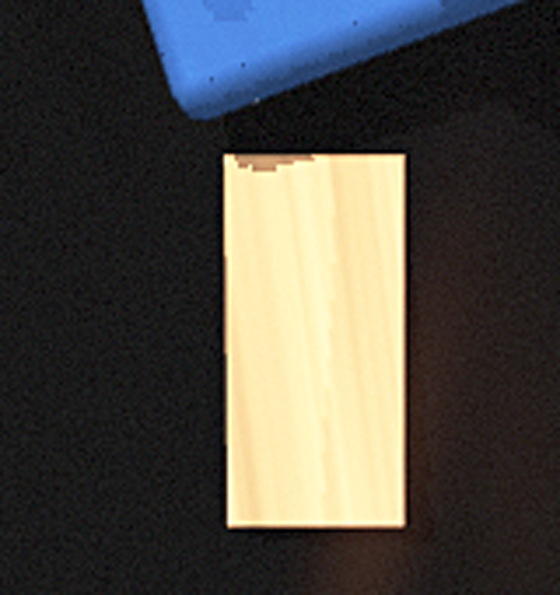

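```bash
python3 - <<'E'
from h import *
print(rel([515,-62,8],np.radians(79.3)))
E
```

```text
(array([ 0.00276603,  0.00111836, -0.00472553]), array([ 0.19834893,  0.04552297, -0.01782294]))
```

>>> {"name": "play_rows", "arguments": {"motion": [0.003,0.001,-0.005,0,0.023,-0.009,0.49,0,0,0,0.01,0.023,-0.009,0.49,0,0,0,0.04,0,0,0.49,0,0,0,0.04,0,0,0.49,0,0,0,0.04,0,0,0.49,0,0,0,0.03,0,0,0.49,0,0,0,0,0,0,0.49]}}

```text
clock: 3.45
eef_pos: [517.7, -62.6, 42.6]
eef_rot: [1.528, 1.566, -0.219]
wrist_force: [-0.2, 0.0, 0.3]
finger_gap: 23.9
```

```bash
python3 - <<'E'
from h import *
print(rel([515,-62,8],np.radians(79.3)))
E
```

```text
(array([ 0.01126099,  0.00017754, -0.00472085]), array([ 0.03460031, -0.00294009, -0.0001302 ]))
```

>>> {"name": "play_rows", "arguments": {"motion": [0.008,0,-0.004,0.012,-0.003,0,0.49,0,0,0,0.012,0,0,0.49,0,0,0,0.01,0,0,0.49,0,0,0,0,0,0,0.49]}}

```text
clock: 3.85
eef_pos: [516.6, -62.7, 9.8]
eef_rot: [1.526, 1.565, -0.227]
wrist_force: [0.1, 0.6, 0.2]
finger_gap: 24.2
```

```bash
python3 - <<'E'
from h import *
print(rel([515,-62,8],np.radians(79.3)))
im,d=camera("wrist");cv2.imwrite("pics/w2.png",im)
E
```

```text
(array([ 0.00437565,  0.00022724, -0.00529377]), array([ 0.00183669, -0.00169544, -0.00041244]))
```

View pics/w2.png

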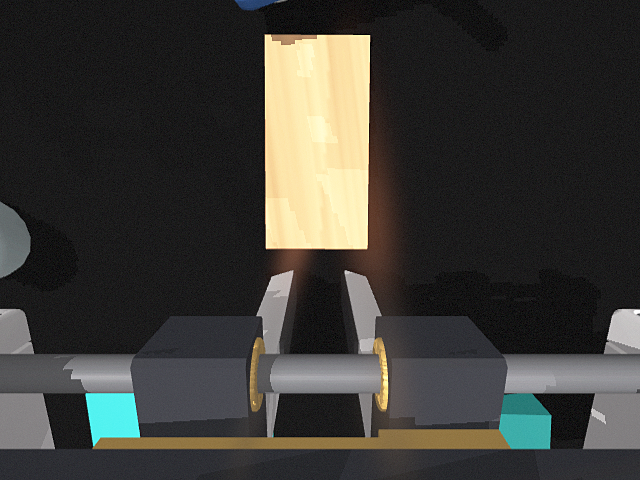

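>>> {"name": "play_rows", "arguments": {"motion": [0,0,-0.003,0.001,0.005,0,0.49,0,0,0,0,0.005,0,0.49,0,0,0,0,0.004,0,0.49,0,0,0,0,0.004,0,0.49,-0.025,0,0,0,0.004,0,0.49,-0.025,0,0,0,0.004,0,0.49,-0.025,0,0,0,0.004,0,0.49,-0.025,0,0,0,0.004,0,0.49]}}

```text
clock: 4.7
eef_pos: [553.8, -69.1, 11.6]
eef_rot: [1.316, 1.567, -0.329]
wrist_force: [-12.3, -1.7, 8.0]
finger_gap: 23.7
```

```bash
cat >> h.py <<'E'
def look(tag):
    s=read_state();im,d=camera("wrist");cv2.imwrite(f"pics/{tag}.png",im)
    R=R0();print(s["clock"],s["eef_pos"].round(1),"yaw",np.degrees(np.arctan2(R[1,1],R[0,1])).round(2),s["wrist_force"].round(1))
E
python3 - <<'E'
from h import *
look("w3")
E
```

```text
4.7 [553.8 -69.1  11.6] yaw -4.14 [-12.3  -1.7   8. ]
```

View pics/w3.png

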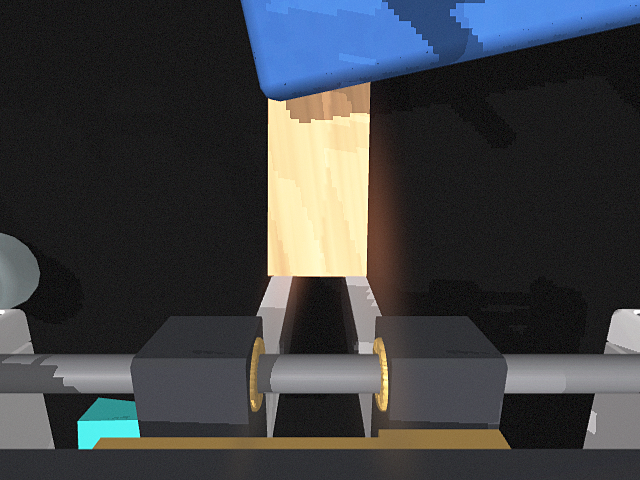

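Both fingers are flush on the wedge's back, edge (268,275)-(367,275), and the tip has just met the stud with 12 N on the wrist. The fingers have ridden up to z=11.6, so I'll back off a little, get lower and then push straight.

>>> {"name": "play_rows", "arguments": {"motion": [0,0,0,0,-0.006,0,0.49,0,0,0,0.003,0,0,0.49,0,0,0,0.003,0,0,0.49,0,0,0,0,0,0,0.49]}}

```text
clock: 5.15
eef_pos: [548.2, -68.6, 5.1]
eef_rot: [1.384, 1.565, -0.258]
wrist_force: [0.6, -0.4, 0.6]
finger_gap: 24.1
```

```bash
python3 - <<'E'
from h import *
look("w4"); print(rel([547,-69,5],np.radians(90-4.1)))
E
```

```text
5.15 [548.2 -68.6   5.1] yaw -4.07 [ 0.6 -0.4  0.6]
(array([ 0.00051241,  0.00102338, -0.00558297]), array([ 0.00028489, -0.00131582,  0.00044251]))
```

View pics/w4.png

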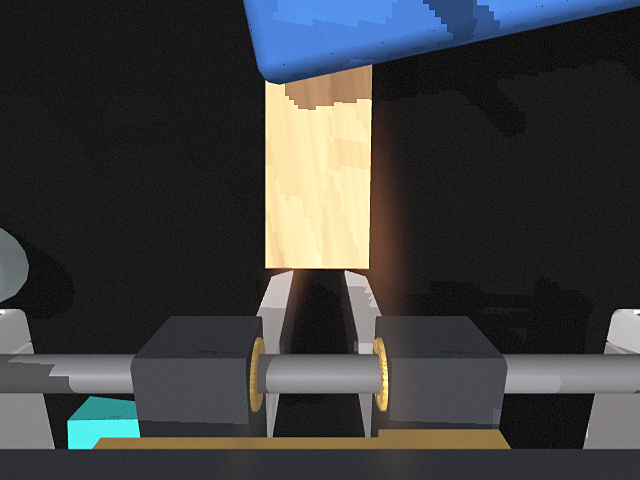

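>>> {"name": "play_rows", "arguments": {"motion": [0,0,0,0,0.004,0,0.49,0,0,0,0,0.004,0,0.49,0,0,0,0,0.004,0,0.49,0,0,0,0.001,0.004,0,0.49,0,0,0,0.001,0.004,0,0.49]}}

```text
clock: 5.7
eef_pos: [567.0, -70.0, 3.6]
eef_rot: [-1.213, 1.568, -2.855]
wrist_force: [-7.3, 0.8, 5.6]
finger_gap: 24.2
```

```bash
python3 - <<'E'
from h import *
look("w5")
E
```

```text
5.7 [567.  -70.    3.6] yaw -4.07 [-7.3  0.8  5.6]
```

View pics/w5.png

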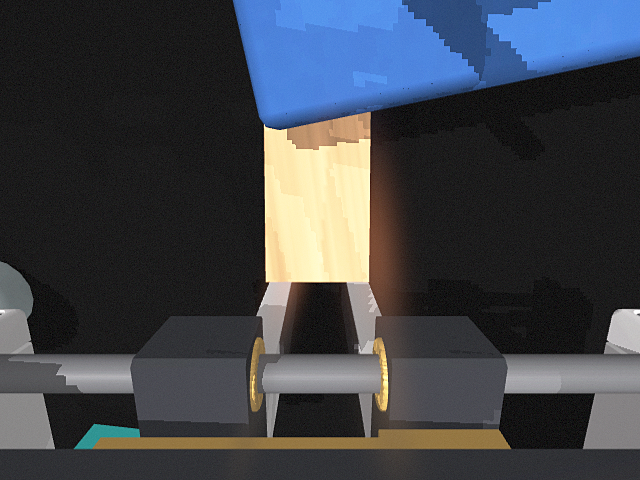

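The wedge is still square on the fingers, back edge (265,282)-(369,282), and is now lifting the stand at 7 N. I'll keep pushing.

>>> {"name": "play_rows", "arguments": {"motion": [0,0,0,0,0.004,0,0.49,0,0,0,0,0.004,0,0.49,0,0,0,0,0.004,0,0.49,0,0,0,0,0.004,0,0.49]}}

```text
clock: 6.15
eef_pos: [582.2, -71.0, 3.4]
eef_rot: [-1.505, 1.562, 3.137]
wrist_force: [-5.5, 1.0, 3.9]
finger_gap: 24.1
```

```bash
cat >> h.py <<'E'
def plane():
    im,d=camera("side");xyz=cloud("side",d);hsv=cv2.cvtColor(im,cv2.COLOR_BGR2HSV)
    blue=(hsv[...,0]>100)&(hsv[...,0]<130)&(hsv[...,1]>120)&(abs(xyz[...,0]-774)<140)&(abs(xyz[...,1]+124)<120)&(xyz[...,2]>15)&(xyz[...,2]<70)
    q=xyz[blue];A=np.c_[q[:,:2]-[774,-124],np.ones(len(q))];g=np.ones(len(q),bool)
    for _ in range(5):
        k=np.linalg.lstsq(A[g],q[g,2],rcond=None)[0];g=abs(A@k-q[:,2])<4
    print("plane",k.round(4),g.sum());return im
E
python3 - <<'E'
from h import *
look("w6");im=plane();cv2.imwrite("pics/s6.png",im)
E
```

```text
6.15 [582.2 -71.    3.4] yaw -4.06 [-5.5  1.   3.9]
plane [ 1.16000e-02 -9.50000e-03  4.58034e+01] 5336
```

View pics/w6.png

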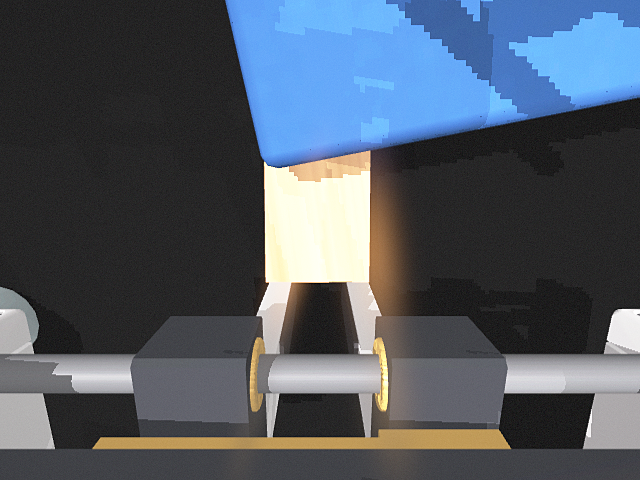

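The wedge is still tracking well and the base slope is down to about a fifth of what it was. From here I'll use small steps and watch for the force to rise.

>>> {"name": "play_rows", "arguments": {"motion": [0,0,0,0,0.003,0,0.49,0,0,0,0,0.003,0,0.49,0,0,0,0,0.003,0,0.49]}}

```text
clock: 6.55
eef_pos: [591.1, -71.6, 3.2]
eef_rot: [-1.517, 1.561, 3.125]
wrist_force: [-5.4, -0.7, 3.4]
finger_gap: 23.9
```

```bash
python3 - <<'E'
from h import *
look("w7");im=plane();cv2.imwrite("pics/s7.png",im)
E
```

```text
6.55 [591.1 -71.6   3.2] yaw -4.05 [-5.4 -0.7  3.4]
plane [2.50000e-03 1.10000e-03 4.58033e+01] 5369
```

>>> {"name": "play_rows", "arguments": {"motion": [0,0,0,0,0.003,0,0.49]}}

```text
clock: 6.75
eef_pos: [594.2, -71.8, 3.1]
eef_rot: [-1.514, 1.562, 3.128]
wrist_force: [-3.6, -0.1, 1.4]
finger_gap: 23.6
```

>>> {"name": "play_rows", "arguments": {"motion": [0,0,0,0,0.003,0,0.49]}}

```text
clock: 6.85
eef_pos: [595.4, -71.9, 3.1]
eef_rot: [-1.544, 1.557, 3.098]
wrist_force: [-28.5, 1.6, 22.2]
finger_gap: 24.2
```

The force jumped to 28 N with almost no motion, so the wedge has reached the hard stop. Next I'll back off straight and check.

>>> {"name": "play_rows", "arguments": {"motion": [0,0,0,0,-0.003,0,0.49,0,0,0,0,-0.01,0,0.49,0,0,0,0,-0.02,0,0.49,0,0,0,0,-0.02,0,0.49,0,0,0,0,0,0,0.49]}}

```text
clock: 7.35
eef_pos: [542.1, -68.1, 3.7]
eef_rot: [-1.518, 1.56, 3.124]
wrist_force: [0.0, -0.8, 0.5]
finger_gap: 24.0
```

```bash
python3 - <<'E'
from h import *
look("w8");im=plane();cv2.imwrite("pics/s8.png",im[200:360,240:500].repeat(3,0).repeat(3,1));plane()
E
```

```text
7.35 [542.1 -68.1   3.7] yaw -4.04 [ 0.  -0.8  0.5]
plane [3.00000e-04 5.20000e-03 4.58333e+01] 5407
plane [5.00000e-04 3.70000e-03 4.58228e+01] 5389
```

View pics/w8.png

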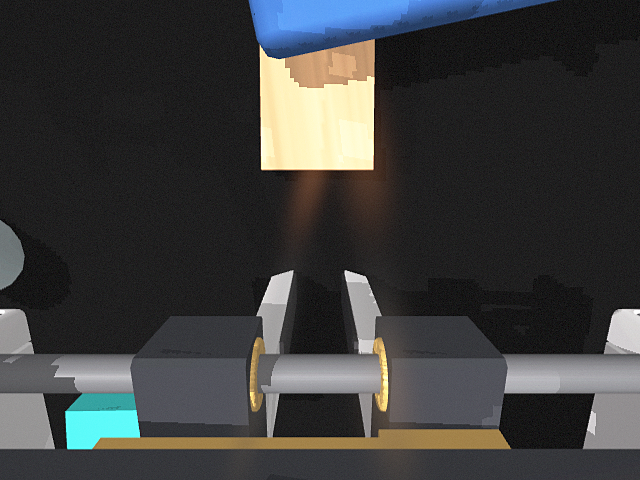

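View pics/s8.png

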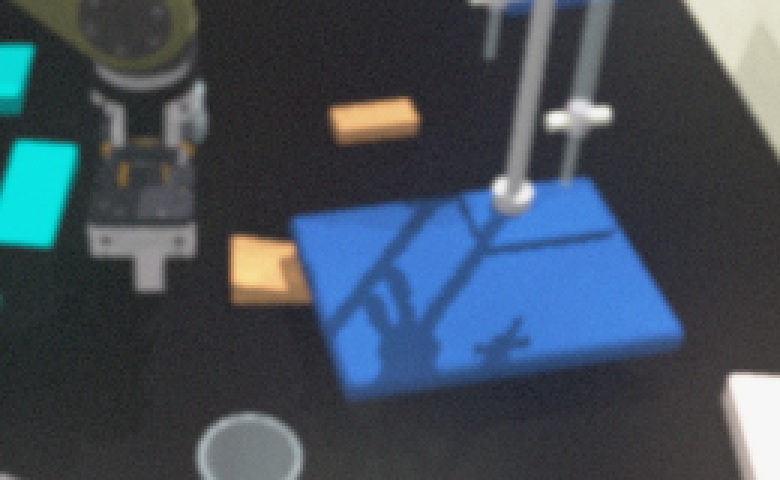

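>>> {"name": "play_rows", "arguments": {"motion": [0,0,0,-0.04,0,0,0.49,0,0,0,-0.04,0,0,0.49,0,0,0,-0.04,0,0,0.49,0,0,0,-0.04,0,0,0.49,0,0,0,0,0,0,0.49,0,0,0,0,0,0,0.49,0,0,0,0,0,0,0.49,0,0,0,0,0,0,0.49,0,0,0,0,0,0,0.49,0,0,0,0,0,0,0.49]}}

```text
clock: 8.5
eef_pos: [549.5, -68.5, 166.2]
eef_rot: [-1.557, 1.559, 3.085]
wrist_force: [-0.8, 0.1, -0.7]
finger_gap: 24.0
```

```bash
python3 - <<'E'
from h import *
look("w9")
im=plane();cv2.imwrite("pics/s9.png",im)
im,d=camera("scene");cv2.imwrite("pics/sc9.png",im)
for n in ["stud","burette_stand","rod","weighing_jar","spacer_block","beaker"]:
    for c in ["scene","side"]: print(c,n,[(round(r["conf"],2),w(c,r["at"]).round(0)) for r in place_of(c,n)][:2])
E
```

```text
8.5 [549.5 -68.5 166.2] yaw -4.03 [-0.8  0.1 -0.7]
plane [5.00000e-04 4.10000e-03 4.58283e+01] 5396
scene stud [(0.96, array([667., -70.,   6.]))]
side stud [(0.94, array([671., -73.,  13.]))]
scene burette_stand [(0.64, array([ 776., -120.,   -4.]))]
side burette_stand [(0.8, array([ 775., -127.,   -5.]))]
scene rod [(0.66, array([815., -61.,  45.]))]
side rod [(0.76, array([816., -63.,  43.])), (0.62, array([569., 101.,  -1.]))]
scene weighing_jar [(0.55, array([574., 108.,  -4.]))]
side weighing_jar [(0.56, array([738., 100.,  -3.]))]
scene spacer_block [(0.8, array([739., 101.,   2.])), (0.41, array([ 510., -456.,   -3.]))]
side spacer_block [(0.71, array([738., 100.,  -2.]))]
scene beaker [(0.83, array([ 597., -294.,    2.]))]
side beaker [(0.67, array([ 596., -295.,   -4.])), (0.29, array([ 419., -344.,    4.]))]
```

View pics/w9.png

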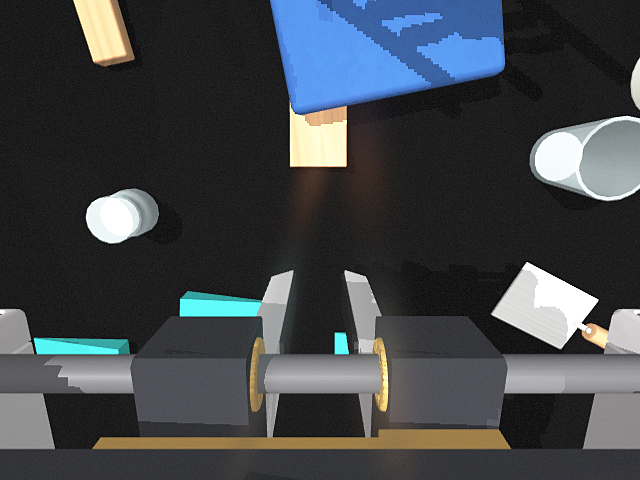

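View pics/sc9.png

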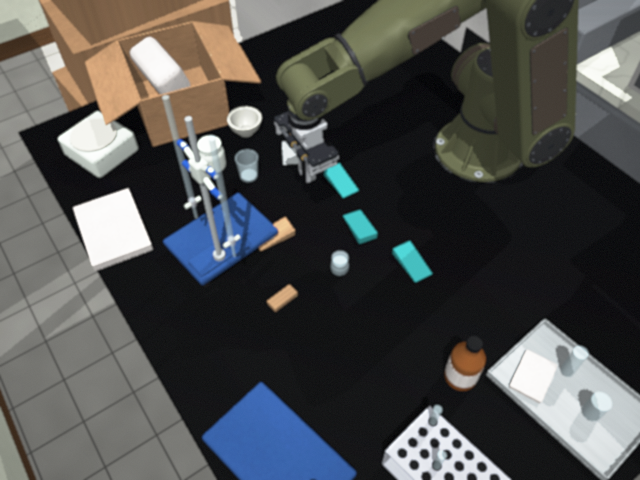

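```bash
python3 - <<'E'
from h import *
b=[pix("wrist",290,166.5,20),pix("wrist",347,166.5,20)];print(np.round(b,1))
im,d=camera("wrist");xyz=cloud("wrist",d);hsv=cv2.cvtColor(im,cv2.COLOR_BGR2HSV)
m=(hsv[...,0]>100)&(hsv[...,0]<130)&(hsv[...,1]>80)&(xyz[...,2]>35)&(xyz[...,2]<56);q=xyz[m]
A=np.c_[q[:,:2]-[774,-124],np.ones(len(q))];print(np.linalg.lstsq(A,q[:,2],rcond=None)[0])
bl=(hsv[...,2]<60)&(abs(xyz[...,2])<12);q=xyz[bl];A=np.c_[q[:,:2]-[774,-124],np.ones(len(q))];print("bench",np.linalg.lstsq(A,q[:,2],rcond=None)[0])
E
```

```text
[[606.6 -47.6  20. ]
 [603.  -98.5  20. ]]
[ 1.77920139e-02 -5.88163920e-04  4.78338384e+01]
bench [ 7.51360106e-04 -4.36604214e-05  7.06483171e-01]
```

```bash
python3 -c "
from cell import *
print(sign_off())"
```

```text
the job is handed in; nothing more can be done
None
```

The burette stand is up and level on the wedge, as far as I could measure, and I've handed the job in at about 9 s on the clock.

I pushed the plain wooden wedge from its back face with both fingertips, thin end first. I turned it slightly as it approached, from about -11° to -4° of yaw. The tip met the stud at about 12 N. I then backed off, lowered the fingers because they had ridden up the wedge, and pushed straight at 5–7 N. At the end the force jumped to 28 N within about 1 mm, which is the hard stop; then I withdrew.

**Last checks:**
- **Wedge position:** it stayed put when let go. Its back edge is at about x = 605 mm, so the tip is about 35 mm past the stud.
- **Level:** the side camera shows the base slope down from about 0.06 to about 0.004. The wrist camera disagrees a little, with 0.018 along x and about 0 along y. I put that down to the rounded near edge in its partial view: a real lean would show in both directions.
- **Surroundings:** spacer, beaker and stand still read within a few mm of where they started. The weighing jar does too in the scene camera, but in the side camera its only reading (confidence 0.56) fell on the spacer block. The turquoise look-alikes look unmoved in the final picture.
- **Rocking:** I didn't test it by touching the stand. That it no longer rocks rests on the jam force and the level readings.

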